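Tip a tall canister of screw caps over the rim of an ultrasonic bath

ROBOT

A 6-joint arm with a two-finger parallel gripper is mounted at the origin on the work surface. World frame = base frame: x ahead of the robot, y to its left, z up, the work surface at z = 0. Lengths are in m, angles in rad, forces in N, time in s.
With the tool pointing down it reaches from about 0.3 to 0.95 m from the base axis. Payload 3.1 kg.
Tool frame: the origin (TCP) lies on the centre line of the jaws, within the pads' length; the fingertips stand 22 mm ahead of it and the grasp point (between the pads) lies 3 mm ahead of it; z points along the fingers, y is the direction in which the jaws open and shut (so a half turn about z gives the same grasp; the last joint's range is limited). The gripper opens to 85 mm and grips with 20 to 120 N. Pads are 22 mm wide; open, the fingers measure 114 mm over their backs; the gripper's body (76 mm by 85 mm) begins 54 mm behind the grasp point. The pads swing forward as they close: fully open they stand 13 mm farther back than shut.
Start: joints at [1.243, 0.308, 1.634, -0, 1.2, -0.07], TCP at [0.159, 0.604, 0.253] pointing down, gripper open.
Joint ranges: [-3.06, 3.06], [-0.79, 1.96], [0.05, 2.63], [-1.19, 4.34], [0.05, 2.64], [-2.94, 2.94]. Speed limits (rad/s): [2.79, 2.79, 3.14, 3.14, 3.14, 3.14].

INTERFACE

Orientations are given as a unit quaternion [x, y, z, w].
In Python, from workcell import r gives the robot as it stands.
- The arm moves only by the tool servo_tool, never from a script. Its argument "motion" is a list of rows, each an object with "dr": the turn, a rotation vector about the tool's x, y, z in degrees, a list of three; "translation": the shift along the tool's x, y, z in mm, a list of three; "grip": the gripper command: -1 is shut, 1 is fully open, values between are in proportion. A call has 1 to 5 rows; each row is the pose to reach, as a shift and turn from the pose commanded when the call began, along the tool's axes at that moment; what a row does not reach only later rows make up. A row lasts 1/8 s, in which the tool goes at most 62.5 mm and 10.7 degrees, less where a joint would pass 70% of its speed; a pose out of reach is approached as far as the arm can. A call with a gripper value outside its range is refused whole. The fingers move at their own pace and stop on an object; "newtons" is the grip in N (left out, the last holds). Time passes only in rows, so rows that repeat a pose let the fingers close. It gives the time, the measured TCP pose, the force and the opening at its end, in the units of the state.
- r.state(): the state, without advancing time (a new reading comes with each control period).
- r.camera(name): name is "scene" or "top" or "wrist"; returns a dict with "frame" (480x640x3 uint8, red, green, blue), "z_map" (480x640 float32, m along the optical axis (not along the pixel's ray), 0 where there is no reading), "K" (3x3 intrinsics, pixels), "T" (4x4, takes a point from camera to world coordinates). Camera axes: x right, y up, looking along -z (the intrinsics and any distortion apply to the point x, -y, -z); pixel columns grow to the right and rows downward; lengths in m; the calibration is good to about 2 mm. A picture is of the moment at which its call begins.
- r.close_job(): hands the job in, once; it reports no verdict.
The state is a dict: "time_s": time; "joint_pos": joint angles; "dq": joint speeds; "tau": joint torques, N m; "eef_pos": TCP position; "orientation": TCP orientation; "contact_force": force on the tool from outside, world axes, zero at the start; "ft_torque": the same for the moment, N m; "opening": finger opening in m.
Only numpy, scipy, OpenCV 4.12 (cv2) and the standard library are available. Lean on these libraries where they do the work, as an engineer would, in place of code of your own. Each camera call takes 0.05 s, during which the arm holds its last target. There are 200 camera calls.

TASK

Empty the four screw caps from the tall square canister into the tank of the ultrasonic bath, ready for washing. The canister is too tall to pour in one go: first lean it, still full, against the rim of the bath with its foot on the bench and let go; then take hold of it again in its lower half and lift the foot, pivoting the canister on the rim, past level until all the caps have slid out into the tank. Finally stand its foot back down on the bench outside the bath, upright or leaning on the rim, and leave the other things on the bench where they are.

Things in the scene. Friction and masses are not known exactly. Their poses are not given: they have to be found in the camera images.
- canister: tall square white canister, open top: 60 x 60 mm outside, 200 tall, walls 4, floor 5 mm; starts upright on the bench holding four caps; 0.2 to 0.4 kg empty. Origin at the centre of its underside, z along it to the mouth, x and y square to its four like, flat faces. Friction on bench, rim and pads about 0.6: leaned 30 to 45 degrees on the rim it stays when let go
- cap0: ribbed plastic screw cap, 38 mm diameter, 22 tall, about 20 g, one of four alike, stacked in the canister at the start; slippery (friction about 0.25), so it slides freely only on slopes over about 25 degrees. Origin at the centre of its underside, z along its axis
- cap1: ribbed plastic screw cap, 38 mm diameter, 22 tall, about 20 g, one of four alike, stacked in the canister at the start; slippery (friction about 0.25), so it slides freely only on slopes over about 25 degrees. Origin at the centre of its underside, z along its axis
- cap2: ribbed plastic screw cap, 38 mm diameter, 22 tall, about 20 g, one of four alike, stacked in the canister at the start; slippery (friction about 0.25), so it slides freely only on slopes over about 25 degrees. Origin at the centre of its underside, z along its axis
- cap3: ribbed plastic screw cap, 38 mm diameter, 22 tall, about 20 g, one of four alike, stacked in the canister at the start; slippery (friction about 0.25), so it slides freely only on slopes over about 25 degrees. Origin at the centre of its underside, z along its axis
- bath: fixed ultrasonic bath, white with steel rim: 170 (its x) by 260 mm (its y), upright walls, flat rim 120 above the bench, 15 wide; empty open tank 140 (x) by 230 (y), 75 deep. Origin at the centre of its underside, at bench height; dials on its -x side. It stands left or right of the middle of the bench; one of its plain 170 mm ends (+y or -y) faces the middle, and the bench before that end is free
- balance: top-pan balance, fixed, white, 200 mm (x) by 210 mm (y), round pan on top, 80 high; origin at the centre of its underside. It stands on the other side of the middle from the bath; not needed for the job
- stock_bottle: large open amber glass bottle, 88 mm across, 185 tall; not part of the job, leave it; origin at the centre of its underside
- dropper_bottle: small amber bottle with a screw cap, 48 mm across, 105 tall; not part of the job, leave it; origin at the centre of its underside
- beaker: glass beaker 82 mm across, 96 tall, a glass rod and a spatula standing in it up to 180; not part of the job, leave it; origin at the centre of its underside
- carton0: small paper carton 48 x 48 x 85 mm tall; not part of the job, leave it; origin at the centre of its underside
- carton1: small paper carton 48 x 48 x 85 mm tall; not part of the job, leave it; origin at the centre of its underside
- weigh_dish: shallow steel weighing dish, 86 mm across, 13 tall; not part of the job, leave it; origin at the centre of its underside
- spatula: steel laboratory spatula 176 mm long, lying flat, 5 high; not part of the job, leave it; origin under its middle
Things that resemble listed ones, but are neither listed nor needed, are in the scene too. What is shaped like the cap3 but green or grey is not meant.

How it is judged:
On the way, in this order (a step that is already met when the one before it is completed fails the run):
1. the canister, its caps still in it, leans on the rim of the bath with its foot on the bench, let go (angle between canister's own z axis and vertical between 0.3 and 1.1 rad and contact force between canister and bath above 0.05 N and contact force between each of the fingers, the arm and canister below 0.02 N and height (world z) of canister below 0.04 m and distance between each of cap0, cap1, cap2, cap3 and canister below 0.19 m), for 0.3 s.
2. held in its lower half, the canister is tipped past level while it bears on the rim of the bath (angle between canister's own z axis and vertical above 1.6 rad and contact force between the fingers and canister above 0.5 N and z of the grasp point in the frame of canister below 0.1 m and contact force between canister and bath above 0.05 N), for 0.1 s.
At the end, for the whole second after the job is handed in: All four caps lie at rest in the bath's tank (within its walls, in any heap); the canister is let go and at rest with its foot on the bench (underside centre less than 40 mm up), upright or leaning no more than about 63 degrees, touching no cap (x of cap0 in the frame of bath between -0.07 and 0.07 m and y of cap0 in the frame of bath between -0.115 and 0.115 m and z of each of cap0, cap1, cap2, cap3 in the frame of bath below 0.14 m and x of cap1 in the frame of bath between -0.07 and 0.07 m and y of cap1 in the frame of bath between -0.115 and 0.115 m and x of cap2 in the frame of bath between -0.07 and 0.07 m and y of cap2 in the frame of bath between -0.115 and 0.115 m and x of cap3 in the frame of bath between -0.07 and 0.07 m and y of cap3 in the frame of bath between -0.115 and 0.115 m and linear speed of each of cap0, cap1, cap2, cap3, canister below 0.02 m/s and height (world z) of canister below 0.04 m and angle between canister's own z axis and vertical below 1.1 rad and contact force between canister and cap0 below 0.02 N and contact force between canister and cap1 below 0.02 N and contact force between canister and cap2 below 0.02 N and contact force between canister and cap3 below 0.02 N).
It fails at once if one of the other things on the bench is shifted by more than 30 mm or knocked over (the canister, the caps, the bath and the balance apart) (distance of any of stock_bottle, dropper_bottle, beaker, carton0, carton1, weigh_dish, spatula from where it was at the start of the episode above 0.03 m or angle between any of stock_bottle, dropper_bottle, beaker, carton0, carton1, weigh_dish, spatula's own z axis and vertical above 0.5 rad).
It fails at once if a cap falls on the bench: it lies low outside both the canister and the bath ((height (world z) of cap0 below 0.04 m and distance between cap0 and canister above 0.23 m) or (height (world z) of cap1 below 0.04 m and distance between cap1 and canister above 0.23 m) or (height (world z) of cap2 below 0.04 m and distance between cap2 and canister above 0.23 m) or (height (world z) of cap3 below 0.04 m and distance between cap3 and canister above 0.23 m)).
It also fails if it takes over 66 s, if anything falls off the work surface, if the arm or the gripper's body presses on something with over 40 N, if the wrist force passes 120 N, or if a joint passes its speed limit or range.

## Working session

There is one attempt and no reset: what is moved stays moved. The work goes in short steps, Python scripts to look and compute and a tool call to move; the robot and the scene stay as the last step left them, time stands still between calls to the robot, and variables do not carry over. Pictures are saved under pics/ and viewed, about 8 in all and at most 12, crops included, and the job is handed in when it is done.

Besides the shell and the picture viewer there is one more tool, called after ">>>" by a JSON object that holds its "fn" and its "kwargs", one argument or row to a line. servo_tool: Moves the arm, as the interface text tells. Its arguments: {"type":"object","properties":{"motion":{"type":"array"},"newtons":{"type":"number"}},"required":["motion"]}

```bash
ls; mkdir -p pics; python3 - <<'E'
from workcell import r
import cv2,numpy as np
for n in ("scene","top"):
    c=r.camera(n); cv2.imwrite(f"pics/{n}0.png",c["frame"][:,:,::-1]); np.savez(f"{n}0.npz",**c)
    print(n,c["K"].round(1).tolist(),c["T"].round(3).tolist())
print(r.state())
E
```

```text
pics
scene [[464.2, 0.0, 320.8], [0.0, 464.2, 242.1], [0.0, 0.0, 1.0]] [[-0.416, -0.628, 0.658, 1.171], [0.909, -0.278, 0.309, 0.259], [-0.011, 0.727, 0.687, 0.681], [0.0, 0.0, 0.0, 1.0]]
top [[530.8, 0.0, 319.3], [0.0, 530.8, 253.4], [0.0, 0.0, 1.0]] [[-0.029, 0.986, -0.162, 0.404], [-1.0, -0.026, 0.017, -0.001], [0.012, 0.162, 0.987, 1.01], [0.0, 0.0, 0.0, 1.0]]
{'time_s': 0.1, 'joint_pos': array([ 1.24337643e+00,  3.08957141e-01,  1.63505477e+00, -3.42783690e-05,
        1.19971599e+00, -6.96921782e-02]), 'dq': array([ 8.54726332e-06, -1.84414985e-03,  1.83635746e-04,  1.90481268e-03,
       -1.26580368e-03,  7.23801596e-04]), 'tau': array([-1.44280862e-04, -4.16406476e+01, -2.77645433e+01, -1.41061701e-04,
        3.96058545e-03,  4.05320031e-05]), 'eef_pos': array([0.15910623, 0.60368059, 0.2521396 ]), 'orientation': array([ 1.28501250e-01,  9.91708772e-01, -1.04979603e-03, -1.94940533e-04]), 'contact_force': array([ 0.07648076, -0.42548021, -0.70356421]), 'ft_torque': array([0.0359559 , 0.03683212, 0.02689237]), 'opening': 0.0853370279496945}
```

View pics/scene0.png

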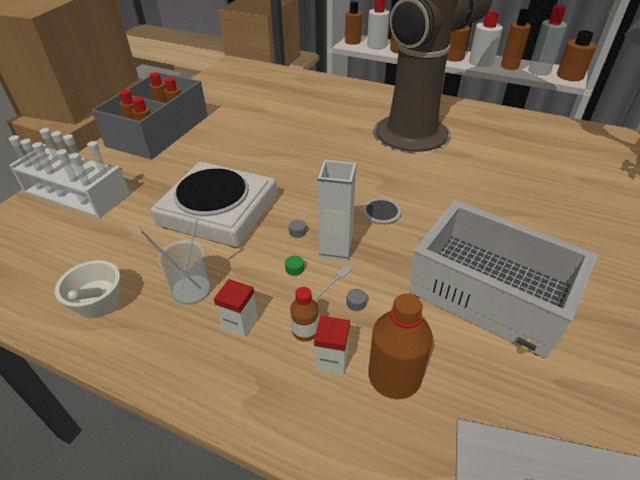

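View pics/top0.png

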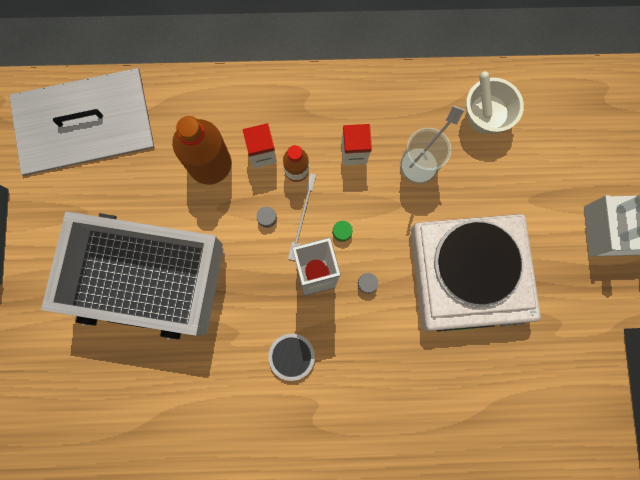

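The top view shows the canister at (316,267), with a red cap visible inside it. The bath is on the left at (135,272), the +y side, and its near end runs along x≈205. In the scene view the canister is at (337,210). Possible mix-ups are the grey/green caps at top (266,216), (368,283) and (342,231), and the white mortar at (494,105). The only tall, square, white, open thing is the one at (316,267).

```bash
cat > h.py <<'E'
import numpy as np,cv2
def cloud(c):
    K,T,z=c["K"],c["T"],c["z_map"]; v,u=np.mgrid[:480,:640]
    p=np.stack([(u-K[0,2])/K[0,0]*z,-(v-K[1,2])/K[1,1]*z,-z],-1)
    return p@T[:3,:3].T+T[:3,3]
def rect(P,m):
    n,l,s,_=cv2.connectedComponentsWithStats(m.astype(np.uint8)); 
    out=[]
    for i in range(1,n):
        if s[i,4]>25:
            q=P[l==i]; (c,wh,a)=cv2.minAreaRect((q[:,:2]*1000).astype(np.float32)); out.append((np.round(c),np.round(wh),round(a,1),s[i,4],np.median(q[:,2]).round(4)))
    return out
E
python3 - <<'E'
import numpy as np
from h import *
for n in("top","scene"):
    P=cloud(np.load(n+"0.npz")); x,y,z=P[...,0],P[...,1],P[...,2]
    ok=(x>.2)&(x<.8)&(y>-.1)&(y<.6)
    print(n,"can rim");[print(*o) for o in rect(P,ok&(z>.192)&(z<.212)&(y<.2))]
    print("bath rim");[print(*o) for o in rect(P,ok&(z>.114)&(z<.128))]
    print("low");[print(*o) for o in rect(P,ok&(z>.075)&(z<.095))]
    print("lowest");[print(*o) for o in rect(P,ok&(z>.015)&(z<.03))]
    print("bench z",np.median(z[ok&(abs(z)<.01)]))
P=cloud(np.load("top0.npz"))
E
```

```text
top can rim
[525.  -9.] [62. 62.] 13.0 524 0.1993
bath rim
[752. 192.] [78. 85.] 31.2 537 0.1211
[527. 305.] [264. 171.] 79.1 4781 0.1191
[550.  -4.] [ 3. 50.] 10.1 38 0.1202
low
[772.  89.] [51. 48.] 12.6 721 0.0843
[770. -84.] [51. 32.] 1.7 471 0.0847
[729. 180.] [29. 82.] 28.3 176 0.085
[732.  23.] [37. 25.] 89.1 121 0.0796
[583. 332.] [119. 262.] 21.5 629 0.0848
[502. 177.] [  2. 166.] 79.1 233 0.0853
[550.  -5.] [ 1. 49.] 13.3 47 0.0837
[527.  -9.] [33. 38.] 14.5 320 0.0921
[495. -16.] [ 1. 58.] 13.1 38 0.0866
[448. 395.] [30. 14.] 78.9 105 0.0801
[422. 247.] [30. 12.] 79.0 110 0.0799
lowest
[730. 179.] [31. 83.] 30.2 112 0.0215
[747. -82.] [33. 12.] 69.6 47 0.0226
[749.  84.] [ 3. 47.] 12.2 65 0.0234
[720.  21.] [16. 45.] 4.2 51 0.0235
[660. 584.] [108.   5.] 0.3 175 0.0204
[641.  82.] [37. 36.] 18.6 299 0.021
[609. -63.] [37. 36.] 86.4 302 0.0209
[485. 183.] [  2. 127.] 78.7 100 0.0211
[508. -94.] [11. 32.] 88.4 84 0.0213
bench z -0.0006703294614128774
scene can rim
[527.  -9.] [66. 63.] 12.9 428 0.1986
bath rim
[533.  -8.] [55. 60.] 13.4 201 0.1212
[528. 304.] [263. 175.] 79.0 3935 0.1191
[767. 196.] [68. 86.] 8.1 772 0.1211
low
[538.   8.] [43. 86.] 57.9 267 0.0848
[511. 308.] [231. 111.] 79.5 1231 0.0851
[612. 289.] [259.   6.] 79.3 1395 0.085
[772. -83.] [51. 33.] 0.2 549 0.0848
[744.  26.] [23. 35.] 30.3 204 0.0808
[774.  89.] [52. 49.] 12.8 896 0.085
[787. 166.] [45.  7.] 47.3 119 0.0856
[781. 226.] [12. 56.] 52.4 194 0.0851
lowest
[512. -94.] [11. 32.] 88.8 61 0.0207
[556.  -2.] [ 8. 59.] 18.6 159 0.0225
[614. -62.] [38. 36.] 27.1 237 0.0211
[604. 264.] [201.   5.] 79.2 632 0.0228
[644.  83.] [37. 38.] 79.6 292 0.0213
[780. -74.] [26. 58.] 59.2 166 0.0226
[756.  28.] [15. 44.] 18.2 125 0.0227
[632. 404.] [21.  6.] 86.2 88 0.0225
[796. 102.] [ 8. 36.] 25.0 113 0.022
[788. 166.] [40.  5.] 47.7 69 0.0218
[784. 224.] [ 9. 51.] 47.4 119 0.0227
bench z -0.0005497786969606011
```

```bash
python3 - <<'E'
import cv2
a=cv2.imread("pics/scene0.png")[140:340,240:500]; b=cv2.imread("pics/top0.png")[200:400,180:400]
a=cv2.resize(a,(400,300),interpolation=2);b=cv2.resize(b,(330,300),interpolation=2)
cv2.imwrite("pics/crop0.png",cv2.hconcat([a,b]))
E
```

```text
(no output)
```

View pics/crop0.png

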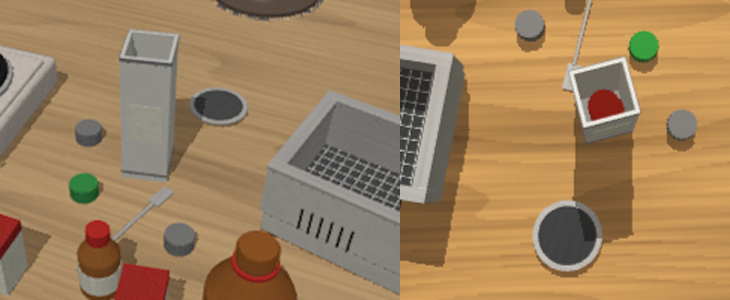

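The crop confirms it: a white square open canister with a red cap inside. The spatula tip lies near its foot.

```bash
cat >> h.py <<'E'
from scipy.spatial.transform import Rotation as Ro
B=np.array([.5027,.177,0]); a79=np.radians(79.0); D=np.array([np.cos(a79),np.sin(a79),0]); Z=np.array([0,0,1.]); E=np.array([D[1],-D[0],0])
def pose(s): return np.array(s["eef_pos"]),Ro.from_quat(s["orientation"])
def rot(a,jaw,cur):
    a=a/np.linalg.norm(a); jaw=jaw-a*(a@jaw); jaw/=np.linalg.norm(jaw)
    c=[Ro.from_matrix(np.stack([np.cross(j,a),j,a],1)) for j in(jaw,-jaw)]
    return min(c,key=lambda q:(cur.inv()*q).magnitude())
def delta(p,R,p2,R2):
    return dict(dr=(R.inv()*R2).as_rotvec(degrees=True).round(1).tolist(),translation=(R.inv().apply(p2-p)*1000).round(1).tolist())
E
python3 - <<'E'
from h import *; from workcell import r
p,R=pose(r.state()); j=np.radians(13)
print(delta(p,R,np.array([.526,-.009,.29]),rot(-Z,np.array([np.cos(j),np.sin(j),0]),R)))
E
```

```text
{'dr': [-0.1, 0.1, 62.2], 'translation': [-510.9, -499.0, -36.9]}
```

>>> {"fn": "servo_tool", "kwargs": {
  "motion": [
    {"dr": [0, 0, 0], "translation": [0, 0, -37], "grip": 1},
    {"dr": [0, 0, 5], "translation": [-40, -40, -37], "grip": 1},
    {"dr": [0, 0, 10], "translation": [-80, -78, -37], "grip": 1},
    {"dr": [0, 0, 15], "translation": [-120, -117, -37], "grip": 1},
    {"dr": [0, 0, 20], "translation": [-160, -156, -37], "grip": 1}
  ],
  "newtons": 40
}}

```text
time_s: 0.72
eef_pos: [0.2748, 0.4109, 0.2898]
orientation: [0.3, 0.954, -0.0, 0.0]
contact_force: [0.6, 0.6, 1.3]
opening: 0.0854
```

```bash
cat > go.py <<'E'
from h import *; from workcell import r
s=r.state(); p,R=pose(s); j=np.radians(13)
print(s["time_s"],s["joint_pos"].round(3),p.round(3),s["contact_force"].round(1),delta(p,R,np.array([.526,-.009,.29]),rot(-Z,np.array([np.cos(j),np.sin(j),0]),R)))
E
python3 go.py
```

```text
0.725 [ 0.893  0.018  1.895 -0.     1.229 -0.068] [0.275 0.411 0.29 ] [0.6 0.6 1.3] {'dr': [-0.0, 0.0, 42.1], 'translation': [-446.3, -200.6, 0.0]}
```

>>> {"fn": "servo_tool", "kwargs": {
  "motion": [
    {"dr": [0, 0, 7], "translation": [-56, -25, 0], "grip": 1},
    {"dr": [0, 0, 14], "translation": [-112, -50, 0], "grip": 1},
    {"dr": [0, 0, 20], "translation": [-168, -75, 0], "grip": 1},
    {"dr": [0, 0, 26], "translation": [-224, -100, 0], "grip": 1},
    {"dr": [0, 0, 32], "translation": [-280, -126, 0], "grip": 1}
  ]
}}

```text
time_s: 1.35
eef_pos: [0.4329, 0.1477, 0.2901]
orientation: [0.552, 0.834, 0.0, -0.0]
contact_force: [1.5, 0.3, -0.7]
opening: 0.0855
```

```bash
python3 go.py
```

```text
1.35 [ 0.233 -0.06   1.971  0.     1.231 -0.169] [0.433 0.148 0.29 ] [ 1.5  0.3 -0.7] {'dr': [0.0, -0.0, 10.0], 'translation': [-180.6, 24.3, 0.1]}
```

>>> {"fn": "servo_tool", "kwargs": {
  "motion": [
    {"dr": [0, 0, 3], "translation": [-55, 7, 0], "grip": 1},
    {"dr": [0, 0, 6], "translation": [-110, 14, 0], "grip": 1},
    {"dr": [0, 0, 10], "translation": [-160, 21, 0], "grip": 1},
    {"dr": [0, 0, 10], "translation": [-181, 24, 0], "grip": 1},
    {"dr": [0, 0, 10], "translation": [-181, 24, 0], "grip": 1}
  ]
}}

```text
time_s: 1.98
eef_pos: [0.5258, -0.0079, 0.2897]
orientation: [0.622, 0.783, -0.0, -0.001]
contact_force: [-0.0, 0.6, 0.2]
opening: 0.0855
```

```bash
python3 go.py; python3 - <<'E'
from h import *; from workcell import r
c=r.camera("wrist"); cv2.imwrite("pics/wrist1.png",c["frame"][:,:,::-1])
P=cloud(c); z=P[...,2]
print(c["T"].round(3).tolist())
for o in rect(P,(z>.192)&(z<.21)): print(*o)
p,R=pose(r.state()); print(p,R.as_matrix()[:,1])
E
```

```text
1.975 [-9.800e-02  8.300e-02  1.826e+00  1.000e-03  1.233e+00 -3.280e-01] [ 0.526 -0.008  0.29 ] [-0.   0.6  0.2] {'dr': [-0.1, -0.1, 0.1], 'translation': [-1.1, -0.1, -0.3]}
[[0.974, -0.219, -0.061, 0.51], [0.227, 0.936, 0.269, 0.061], [-0.002, -0.276, 0.961, 0.411], [0.0, 0.0, 0.0, 1.0]]
[525.  -8.] [62. 62.] 13.1 3451 0.2003
[ 0.5252628  -0.0068253   0.28971574] [ 0.97352392  0.22858019 -0.00150575]
```

View pics/wrist1.png

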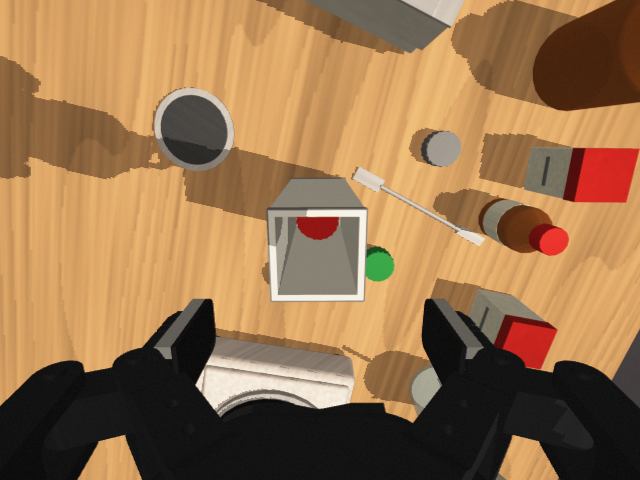

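The wrist view shows the canister mouth centred at (317,255), with the spatula blade at (368,180) near its foot. The measurement is (525,-8) mm, yaw 13°, rim height 200 mm, which agrees with the earlier ones. Now I descend and grip near the mouth.

>>> {"fn": "servo_tool", "kwargs": {
  "motion": [
    {"dr": [0, 0, 0], "translation": [0, 0, 50], "grip": 1},
    {"dr": [0, 0, 0], "translation": [0, 0, 90], "grip": 1},
    {"dr": [0, 0, 0], "translation": [0, 0, 109], "grip": 1},
    {"dr": [0, 0, 0], "translation": [0, 0, 109], "grip": -1},
    {"dr": [0, 0, 0], "translation": [0, 0, 109], "grip": -1}
  ],
  "newtons": 40
}}

```text
time_s: 2.65
eef_pos: [0.526, -0.0063, 0.1821]
orientation: [0.62, 0.784, 0.0, 0.0]
contact_force: [0.0, -0.2, -3.0]
opening: 0.0595
```

>>> {"fn": "servo_tool", "kwargs": {
  "motion": [
    {"dr": [0, 0, 0], "translation": [0, 0, 0], "grip": -1},
    {"dr": [0, 0, 0], "translation": [0, 0, 0], "grip": -1},
    {"dr": [0, 0, 0], "translation": [0, 0, 0], "grip": -1}
  ]
}}

```text
time_s: 3.02
eef_pos: [0.5259, -0.0073, 0.1816]
orientation: [0.621, 0.784, 0.0, 0.0]
contact_force: [-0.6, 0.1, -1.5]
opening: 0.0593
```

```bash
cat >> h.py <<'E'
def lean(th,k,dz=0.,ds=0.,h=.12):
    "TCP on canister axis at height k, canister leaning th with foot edge on bench, face on rim"
    m=np.cos(th)*D-np.sin(th)*Z; u=np.sin(th)*D+np.cos(th)*Z
    return B-h*np.tan(th)*D-.03*m+k*u+dz*Z+ds*D,u,m
E
cat > go2.py <<'E'
from h import *; from workcell import r
s=r.state(); p,R=pose(s); k=.1816
for th,dz,ds in((0,.06,-.08),(18,.06,-.04),(36,.05,0),(36,.001,0)):
    t,u,m=lean(np.radians(th),k,dz,ds); print(th,t.round(3),delta(p,R,t,rot(-u,E,R)))
print(s["time_s"],s["joint_pos"].round(2),p,s["contact_force"].round(1))
E
python3 go2.py
```

```text
0 [0.482 0.069 0.242] {'dr': [0.0, -0.0, 24.2], 'translation': [84.4, -25.6, -60.0]}
18 [0.493 0.127 0.242] {'dr': [3.8, -17.7, 24.0], 'translation': [137.9, -1.5, -60.4]}
36 [0.502 0.172 0.215] {'dr': [7.6, -35.5, 23.4], 'translation': [180.4, 17.6, -32.9]}
36 [0.502 0.172 0.166] {'dr': [7.6, -35.5, 23.4], 'translation': [180.4, 17.6, 16.1]}
3.025 [-0.1   0.2   1.93  0.    1.01 -0.33] [ 0.52591761 -0.00729939  0.18157263] [-0.6  0.1 -1.5]
```

>>> {"fn": "servo_tool", "kwargs": {
  "motion": [
    {"dr": [0, 0, 0], "translation": [0, 0, -30], "grip": -1},
    {"dr": [0, 0, 0], "translation": [0, 0, -60], "grip": -1},
    {"dr": [0, 0, 8], "translation": [28, -9, -60], "grip": -1},
    {"dr": [0, 0, 16], "translation": [56, -17, -60], "grip": -1},
    {"dr": [0, 0, 24.2], "translation": [84, -26, -60], "grip": -1}
  ]
}}

```text
time_s: 3.65
eef_pos: [0.4808, 0.069, 0.2413]
orientation: [0.773, 0.634, 0.0, -0.0]
contact_force: [0.2, 0.5, -4.7]
opening: 0.0594
```

```bash
python3 go2.py
```

```text
0 [0.482 0.069 0.242] {'dr': [0.0, -0.0, -0.3], 'translation': [0.2, 0.8, -0.3]}
18 [0.493 0.127 0.242] {'dr': [-0.0, -18.0, -0.3], 'translation': [58.8, 0.5, -0.7]}
36 [0.502 0.172 0.215] {'dr': [-0.1, -36.0, -0.3], 'translation': [105.5, 0.3, 26.8]}
36 [0.502 0.172 0.166] {'dr': [-0.1, -36.0, -0.3], 'translation': [105.5, 0.3, 75.8]}
3.65 [0.05 0.05 1.96 0.   1.13 0.25] [0.48084963 0.06897117 0.2413195 ] [ 0.2  0.5 -4.7]
```

>>> {"fn": "servo_tool", "kwargs": {
  "motion": [
    {"dr": [0, -9, 0], "translation": [30, 0, 0], "grip": -1},
    {"dr": [0, -18, 0], "translation": [59, 0, 0], "grip": -1},
    {"dr": [0, -27, 0], "translation": [82, 0, 12], "grip": -1},
    {"dr": [0, -36, 0], "translation": [105, 0, 27], "grip": -1},
    {"dr": [0, -36, 0], "translation": [105, 0, 27], "grip": -1}
  ]
}}

```text
time_s: 4.28
eef_pos: [0.4999, 0.1748, 0.2082]
orientation: [0.732, 0.607, -0.241, 0.195]
contact_force: [-1.5, -0.2, -4.3]
opening: 0.0595
```

```bash
python3 go2.py;  python3 - <<'E'
from h import *; from workcell import r
c=r.camera("scene"); cv2.imwrite("pics/scene2.png",c["frame"][100:340,240:620,::-1].repeat(2,0).repeat(2,1))
E
```

```text
0 [0.482 0.069 0.242] {'dr': [-0.4, 36.1, 0.4], 'translation': [-106.4, 1.6, 36.2]}
18 [0.493 0.127 0.242] {'dr': [-0.3, 18.1, 0.4], 'translation': [-59.3, 1.8, 1.4]}
36 [0.502 0.172 0.215] {'dr': [-0.2, 0.1, 0.5], 'translation': [-5.4, 2.3, -3.9]}
36 [0.502 0.172 0.166] {'dr': [-0.2, 0.1, 0.5], 'translation': [23.5, 2.7, 35.7]}
4.275 [ 0.51  0.44  1.68 -0.47  1.48  0.84] [0.49990368 0.17479574 0.20823072] [-1.5 -0.2 -4.3]
```

View pics/scene2.png

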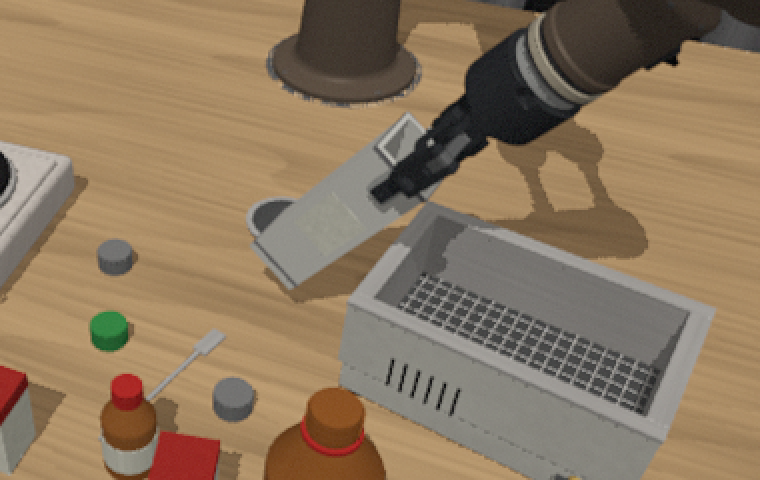

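The picture shows the canister held at the tilt, above and before the bath's near end at about (350,210), clear of everything else. Next I lower it in two stages.

>>> {"fn": "servo_tool", "kwargs": {
  "motion": [
    {"dr": [0, 0, 0], "translation": [8, 0, 11], "grip": -1},
    {"dr": [0, 0, 0], "translation": [16, 0, 22], "grip": -1},
    {"dr": [0, 0, 0], "translation": [23, 0, 32], "grip": -1},
    {"dr": [0, 0, 0], "translation": [23, 0, 32], "grip": -1},
    {"dr": [0, 0, 0], "translation": [23, 0, 32], "grip": -1}
  ]
}}

```text
time_s: 4.95
eef_pos: [0.5015, 0.1711, 0.1753]
orientation: [0.734, 0.605, -0.238, 0.197]
contact_force: [0.3, 0.4, -3.6]
opening: 0.0598
```

```bash
python3 go2.py|tail -2
```

```text
36 [0.502 0.172 0.166] {'dr': [0.0, -0.0, -0.0], 'translation': [6.7, 0.0, 7.1]}
4.95 [ 0.5   0.47  1.7  -0.48  1.42  0.87] [0.50151913 0.17113276 0.17525012] [ 0.3  0.4 -3.6]
```

>>> {"fn": "servo_tool", "kwargs": {
  "motion": [
    {"dr": [0, 0, 0], "translation": [3, 0, 4], "grip": -1},
    {"dr": [0, 0, 0], "translation": [6, 0, 7], "grip": -1},
    {"dr": [0, 0, 0], "translation": [6, 0, 7], "grip": -1},
    {"dr": [0, 0, 0], "translation": [6, 0, 7], "grip": -1}
  ]
}}

```text
time_s: 5.45
eef_pos: [0.5014, 0.1722, 0.1656]
orientation: [0.734, 0.605, -0.238, 0.197]
contact_force: [-0.3, 0.3, -3.8]
opening: 0.0595
```

```bash
python3 go2.py|tail -2; python3 - <<'E'
from h import *; from workcell import r
for n in("scene","top"):
    P=cloud(r.camera(n))-B; s,e,z=P@D,P@E,P[...,2]
    q=(abs(e)<.022)&(s<-.02)&(s>-.16)&(z<.2)
    for lo in np.arange(-.16,-.0,.01):
        w=q&(s>lo)&(s<lo+.01); 
        if w.sum()>5: print(n,lo.round(2),(np.percentile(z[w],[5,50,95])*1000).round())
E
```

```text
36 [0.502 0.172 0.166] {'dr': [0.0, 0.0, 0.0], 'translation': [0.2, 0.4, -0.2]}
5.45 [ 0.5   0.49  1.7  -0.48  1.41  0.88] [0.50135972 0.17215959 0.16555111] [-0.3  0.3 -3.8]
scene -0.16 [-2. -0.  1.]
scene -0.15 [-3. -1.  1.]
scene -0.14 [-2. -1. 34.]
scene -0.13 [-2. 44. 51.]
scene -0.12 [-3. 59. 69.]
scene -0.11 [60. 78. 83.]
scene -0.1 [85. 91. 98.]
scene -0.09 [  5. 104. 113.]
scene -0.08 [ -3.  -0. 126.]
scene -0.07 [ -3.  -0. 139.]
scene -0.06 [ -2.   0. 153.]
scene -0.05 [ -3.  -0. 169.]
scene -0.04 [ -2.   0. 184.]
scene -0.03 [ -1. 197. 199.]
top -0.16 [-4. -1.  3.]
top -0.15 [-3. -1.  2.]
top -0.14 [-3.  3. 41.]
top -0.13 [43. 48. 56.]
top -0.12 [56. 62. 70.]
top -0.11 [70. 78. 85.]
top -0.1 [ 85.  92. 100.]
top -0.09 [ 99. 107. 114.]
top -0.08 [114. 121. 128.]
top -0.07 [129. 136. 144.]
top -0.06 [143. 151. 157.]
top -0.05 [157. 165. 172.]
top -0.04 [172. 180. 187.]
top -0.03 [187. 194. 199.]
```

>>> {"fn": "servo_tool", "kwargs": {
  "motion": [
    {"dr": [0, 0, 0], "translation": [1.2, 0, 1.6], "grip": -1},
    {"dr": [0, 0, 0], "translation": [1.8, 0, 2.4], "grip": -1},
    {"dr": [0, 0, 0], "translation": [1.8, 0, 2.4], "grip": -1}
  ]
}}

```text
time_s: 5.92
eef_pos: [0.5016, 0.1726, 0.1649]
orientation: [0.734, 0.605, -0.239, 0.197]
contact_force: [-2.1, 3.3, 6.7]
opening: 0.0593
```

>>> {"fn": "servo_tool", "kwargs": {
  "motion": [
    {"dr": [0, 0, 0], "translation": [-0.9, 0, -1.2], "grip": -1},
    {"dr": [0, 0, 0], "translation": [-0.9, 0, -1.2], "grip": 1},
    {"dr": [0, 0, 0], "translation": [-0.9, 0, -1.2], "grip": 1},
    {"dr": [0, 0, 0], "translation": [-0.9, 0, -1.2], "grip": 1},
    {"dr": [0, 0, 0], "translation": [-0.9, 0, -1.2], "grip": 1}
  ]
}}

```text
time_s: 6.55
eef_pos: [0.5015, 0.1719, 0.164]
orientation: [0.734, 0.605, -0.239, 0.197]
contact_force: [-0.6, -0.1, 0.6]
opening: 0.0853
```

>>> {"fn": "servo_tool", "kwargs": {
  "motion": [
    {"dr": [0, 0, 0], "translation": [0, 0, -20], "grip": 1},
    {"dr": [0, 0, 0], "translation": [0, 0, -60], "grip": 1},
    {"dr": [0, 0, 0], "translation": [0, 0, -100], "grip": 1},
    {"dr": [0, 0, 0], "translation": [0, 0, -130], "grip": 1}
  ]
}}

```text
time_s: 7.05
eef_pos: [0.5169, 0.2491, 0.2724]
orientation: [0.734, 0.605, -0.237, 0.197]
contact_force: [-0.6, 0.0, -0.5]
opening: 0.0855
```

```bash
cat > can.py <<'E'
from h import *; from workcell import r
import sys
for n in("scene","top"):
    c=r.camera(n); cv2.imwrite(f"pics/{n}_{sys.argv[1]}.png",c["frame"][:,:,::-1])
    P=cloud(c)-B; s,e,z=P@D,P@E,P[...,2]
    q=(abs(e)<.02)&(s<-.0)&(s>-.16)&(z<.22)&(z>.05)
    S,H=s[q],z[q]
    for _ in range(4):   # back face line s = a + b z
        b,a=np.polyfit(H,S,1); g=abs(S-a-b*H)<.006; S,H=S[g],H[g]
    th=np.arctan(b); print(n,g.sum(),"tilt",np.degrees(th).round(1),"foot-edge s mm",((a-.0)*1000+60/np.cos(th)).round(1))
    w=(s>-.12)&(s<0)&(z>.05)&(z<.19)&(abs(e)<.06)&(abs(s-a-b*z)<.004); print("e range",(np.percentile(e[w],[2,50,98])*1000).round())
s=r.state(); print(s["time_s"],s["eef_pos"].round(4),s["joint_pos"].round(2))
E
python3 can.py b
```

```text
scene 257 tilt 35.8 foot-edge s mm -85.5
e range [-26.  14.  33.]
top 1856 tilt 35.5 foot-edge s mm -84.9
e range [-29.  -1.  28.]
7.15 [0.5182 0.2503 0.2738] [ 0.59  0.46  1.49 -0.43  1.64  0.85]
```

View pics/scene_b.png

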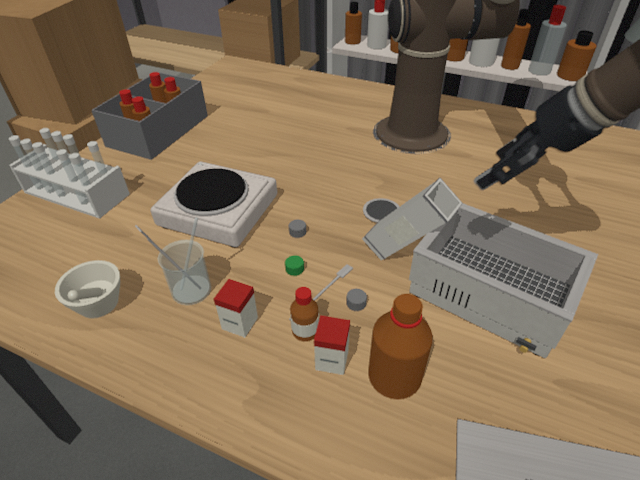

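The canister leans on its own on the rim at 35.6°, foot edge 85 mm before the bath end, seen at (412,225) with its mouth at (443,200). Next I fit a quick kinematic model from the recorded states, to check the pivot path is reachable.

```bash
cat > fk.py <<'E'
from h import *
from scipy.optimize import least_squares
def fk(q,P,s4=1):
    h,r0,lat,L2,c,L3,Lt=P
    R=Ro.from_euler('z',q[0]); p=R.apply([r0,lat,h])
    R=R*Ro.from_euler('y',q[1]); p=p+R.apply([0,0,L2])
    R=R*Ro.from_euler('y',q[2]); p=p+R.apply([c,0,L3])
    R=R*Ro.from_euler('z',s4*q[3])*Ro.from_euler('y',q[4]); p=p+R.apply([0,0,Lt])
    return p,R*Ro.from_euler('z',q[5]+np.pi/2)
lo=[-3.06,-.79,.05,-1.19,.05,-2.94]; hi=[3.06,1.96,2.63,4.34,2.64,2.94]
E
python3 - <<'E'
from fk import *; from workcell import r
s=r.state()
d=[([1.24337643,.308957,1.635055,0,1.199716,-.0696922],[.15910623,.60368059,.2521396]),
([.893,.018,1.895,0,1.229,-.068],[.2748,.4109,.2898]),([.233,-.06,1.971,0,1.231,-.169],[.4329,.1477,.2901]),
([-.098,.083,1.826,.001,1.233,-.328],[.5258,-.0079,.2897]),([-.1,.2,1.93,0,1.01,-.33],[.52591761,-.00729939,.18157263]),
([.50,.47,1.70,-.48,1.42,.87],[.50151913,.17113276,.17525012]),(s["joint_pos"],s["eef_pos"])]
for s4 in(1,-1):
    f=least_squares(lambda P:np.concatenate([fk(q,P,s4)[0]-p for q,p in d]),[.3,0,.04,.4,0,.35,.25])
    print(s4,f.x.round(4),np.abs(f.fun).max(),(fk(s["joint_pos"],f.x,s4)[1].inv()*Ro.from_quat(s["orientation"])).magnitude())
    np.save(f"P{s4}.npy",f.x)
E
```

```text
1 [ 0.3137 -0.0054  0.0439  0.4806  0.0332  0.5311  0.2948] 0.0016622309890801379 2.5589376332604516e-16
-1 [ 0.184   0.1081  0.0259  0.1028  0.0036  0.4243 -0.151 ] 0.09023833655577251 0.8659408719315722
```

```bash
cat >> fk.py <<'E'
PK=np.load("P1.npy"); TH0=np.radians(35.6); F0=-.085
def pivot(thd,phi=0.,c0=.1476,c1=.130,press=0.,kg=.065,back=0.):
    th=np.radians(thd); m=np.cos(th)*D-np.sin(th)*Z; u=np.sin(th)*D+np.cos(th)*Z
    c=c0+(c1-c0)*np.clip((th-TH0)/(np.pi/2-TH0),0,1)
    if th>np.pi/2: X=B+.015*D; c=c+.015
    else: X=B
    O=X+.12*Z-c*u-.03*m-press*Z
    a=np.cos(phi)*m+np.sin(phi)*(-u)
    return O+kg*u-(.003+back)*a,a
def ik(p,R,q0):
    f=least_squares(lambda q:np.concatenate([(fk(q,PK)[0]-p)*3,(fk(q,PK)[1].inv()*R).as_rotvec()]),np.clip(q0,np.array(lo)+.01,np.array(hi)-.01),bounds=(lo,hi))
    return f.x,np.abs(f.fun).max()
E
python3 - <<'E'
from fk import *; from workcell import r
s=r.state(); p,R=pose(s); q0=s["joint_pos"]
for phi in(0,20,35):
    q,Rc=q0,R
    for th,b in((35.6,.12),(35.6,0),(60,0),(90,0),(110,0),(125,0),(130,0)):
        t,a=pivot(th,np.radians(phi),back=b); Rc=rot(a,E,Rc); q,e=ik(t,Rc,q)
        print(phi,th,t.round(3),a.round(2),q.round(2),round(e,4))
E
```

```text
0 35.6 [0.47  0.008 0.142] [ 0.16  0.8  -0.58] [-0.58  0.4   2.09  0.9   1.29 -0.95] 0.0
0 35.6 [0.488 0.103 0.072] [ 0.16  0.8  -0.58] [-0.38  0.53  2.12  1.09  1.12 -1.03] 0.0
0 60 [0.487 0.097 0.111] [ 0.1   0.49 -0.87] [-0.2   0.27  2.12  0.7   0.89 -0.5 ] 0.0
0 90 [0.49  0.113 0.153] [ 0.  0. -1.] [ 0.14  0.2   2.   -0.    0.95  0.33] 0.0
0 110 [0.493 0.129 0.178] [-0.07 -0.34 -0.94] [ 0.34  0.29  1.86 -0.32  1.19  0.68] 0.0
0 125 [0.497 0.146 0.193] [-0.11 -0.56 -0.82] [ 0.46  0.41  1.74 -0.48  1.41  0.83] 0.0
0 130 [0.498 0.152 0.197] [-0.12 -0.63 -0.77] [ 0.5   0.46  1.7  -0.52  1.49  0.87] 0.0
20 35.6 [0.476 0.038 0.172] [ 0.11  0.55 -0.83] [-0.37  0.18  2.11  0.68  1.09 -0.57] 0.0
20 35.6 [0.489 0.104 0.073] [ 0.11  0.55 -0.83] [-0.22  0.37  2.13  0.84  0.86 -0.67] 0.0
20 60 [0.487 0.098 0.112] [ 0.03  0.17 -0.98] [0.01 0.23 2.07 0.24 0.82 0.04] 0.0
20 90 [0.49  0.114 0.153] [-0.07 -0.34 -0.94] [ 0.32  0.31  1.89 -0.34  1.14  0.68] 0.0
20 110 [0.494 0.13  0.178] [-0.12 -0.63 -0.77] [ 0.47  0.46  1.75 -0.54  1.43  0.87] 0.0
20 125 [0.497 0.147 0.192] [-0.16 -0.8  -0.57] [ 0.55  0.59  1.64 -0.65  1.66  0.94] 0.0
20 130 [0.498 0.153 0.196] [-0.17 -0.85 -0.5 ] [ 0.57  0.64  1.6  -0.69  1.73  0.96] 0.0
35 35.6 [0.481 0.066 0.186] [ 0.06  0.33 -0.94] [-0.16  0.1   2.07  0.41  1.   -0.2 ] 0.0
35 35.6 [0.489 0.105 0.073] [ 0.06  0.33 -0.94] [-0.07  0.31  2.11  0.51  0.75 -0.26] 0.0
35 60 [0.488 0.099 0.112] [-0.02 -0.09 -1.  ] [ 0.16  0.27  2.01 -0.11  0.89  0.42] 0.0
35 90 [0.491 0.115 0.152] [-0.11 -0.56 -0.82] [ 0.42  0.43  1.81 -0.51  1.32  0.85] 0.0
35 110 [0.494 0.13  0.177] [-0.16 -0.8  -0.57] [ 0.53  0.6   1.67 -0.66  1.62  0.96] 0.0
35 125 [0.497 0.147 0.191] [-0.18 -0.92 -0.34] [ 0.59  0.73  1.57 -0.77  1.84  0.99] 0.0
35 130 [0.498 0.153 0.195] [-0.18 -0.95 -0.26] [ 0.6   0.78  1.54 -0.8   1.91  0.99] 0.0
```

```bash
cat > go3.py <<'E'
from fk import *; from workcell import r
s=r.state(); p,R=pose(s); ph=np.radians(15)
t,a=pivot(35.6,ph,back=.12); t2,_=pivot(35.6,ph); R2=rot(a,E,R)
print(s["time_s"],p.round(4),s["joint_pos"].round(2),s["contact_force"].round(1),s["opening"])
print("above",t.round(3),delta(p,R,np.array([t[0],t[1],.33]),R2)); print("pre",delta(p,R,t,R2)); print("grasp",t2.round(3),delta(p,R,t2,R2))
print("up",delta(p,R,p+.07*Z,R))
E
python3 go3.py
```

```text
7.15 [0.5182 0.2503 0.2738] [ 0.59  0.46  1.49 -0.43  1.64  0.85] [0.9 0.3 0.4] 0.08528697861134904
above [0.474 0.029 0.165] {'dr': [0.4, 75.0, 0.2], 'translation': [-216.0, -1.4, 85.7]}
pre {'dr': [0.4, 75.0, 0.2], 'translation': [-120.0, -2.6, 219.5]}
grasp [0.489 0.104 0.073] {'dr': [0.4, 75.0, 0.2], 'translation': [-4.1, -3.0, 250.5]}
up {'dr': [0.0, 0.0, 0.0], 'translation': [-40.8, 0.5, -56.9]}
```

>>> {"fn": "servo_tool", "kwargs": {
  "motion": [
    {"dr": [0, 0, 0], "translation": [-25, 0, -35], "grip": 1},
    {"dr": [0, 0, 0], "translation": [-41, 0, -57], "grip": 1},
    {"dr": [0, 9, 0], "translation": [-63, 0, -39], "grip": 1},
    {"dr": [0, 18, 0], "translation": [-85, 0, -21], "grip": 1},
    {"dr": [0, 28, 0], "translation": [-107, 0, -3], "grip": 1}
  ]
}}

```text
time_s: 7.78
eef_pos: [0.4994, 0.1633, 0.3344]
orientation: [0.769, 0.635, -0.052, 0.043]
contact_force: [0.9, -0.0, 0.2]
opening: 0.0852
```

```bash
python3 go3.py
```

```text
7.775 [0.4994 0.1633 0.3344] [ 0.3   0.09  1.73 -0.12  1.38  0.52] [ 0.9 -0.   0.2] 0.08520367360305231
above [0.474 0.029 0.165] {'dr': [0.0, 47.1, 0.1], 'translation': [-134.7, 0.4, 22.7]}
pre {'dr': [0.0, 47.1, 0.1], 'translation': [-112.5, 0.2, 185.9]}
grasp [0.489 0.104 0.073] {'dr': [0.0, 47.1, 0.1], 'translation': [-24.5, 0.3, 267.5]}
up {'dr': [0.0, 0.0, 0.0], 'translation': [-9.4, 0.1, -69.4]}
```

>>> {"fn": "servo_tool", "kwargs": {
  "motion": [
    {"dr": [0, 9, 0], "translation": [-27, 0, 4], "grip": 1},
    {"dr": [0, 19, 0], "translation": [-54, 0, 9], "grip": 1},
    {"dr": [0, 28, 0], "translation": [-81, 0, 14], "grip": 1},
    {"dr": [0, 38, 0], "translation": [-108, 0, 18], "grip": 1},
    {"dr": [0, 47, 0], "translation": [-135, 0, 23], "grip": 1}
  ]
}}

```text
time_s: 8.4
eef_pos: [0.4731, 0.0283, 0.331]
orientation: [0.727, 0.599, 0.26, -0.213]
contact_force: [0.2, 0.2, -0.4]
opening: 0.0855
```

```bash
python3 go3.py
```

```text
8.4 [0.4731 0.0283 0.331 ] [-0.44 -0.02  1.99  0.67  1.41 -0.44] [ 0.2  0.2 -0.4] 0.08552352122689973
above [0.474 0.029 0.165] {'dr': [0.1, 0.1, 0.0], 'translation': [0.2, 0.7, 1.5]}
pre {'dr': [0.1, 0.1, 0.0], 'translation': [-104.0, 0.3, 129.0]}
grasp [0.489 0.104 0.073] {'dr': [0.1, 0.1, 0.0], 'translation': [-103.7, 0.0, 249.0]}
up {'dr': [0.0, 0.0, 0.0], 'translation': [44.3, 0.2, -54.2]}
```

>>> {"fn": "servo_tool", "kwargs": {
  "motion": [
    {"dr": [0, 0, 0], "translation": [-35, 0, 43], "grip": 1},
    {"dr": [0, 0, 0], "translation": [-70, 0, 86], "grip": 1},
    {"dr": [0, 0, 0], "translation": [-104, 0, 129], "grip": 1},
    {"dr": [0, 0, 0], "translation": [-104, 0, 150], "grip": 1},
    {"dr": [0, 0, 0], "translation": [-104, 0, 160], "grip": 1}
  ]
}}

```text
time_s: 9.02
eef_pos: [0.476, 0.0497, 0.1392]
orientation: [0.728, 0.599, 0.257, -0.214]
contact_force: [0.3, -0.0, 1.0]
opening: 0.0852
```

```bash
python3 go3.py; python3 - <<'E'
from h import *; from workcell import r
c=r.camera("wrist"); cv2.imwrite("pics/wrist3.png",c["frame"][:,:,::-1])
E
```

```text
9.025 [0.476  0.0497 0.1392] [-0.39  0.27  2.13  0.78  1.07 -0.7 ] [ 0.3 -0.   1. ] 0.08518926953643514
above [0.474 0.029 0.165] {'dr': [-0.2, 0.4, -0.1], 'translation': [104.2, 1.1, -161.2]}
pre {'dr': [-0.2, 0.4, -0.1], 'translation': [0.5, 1.8, -33.2]}
grasp [0.489 0.104 0.073] {'dr': [-0.2, 0.4, -0.1], 'translation': [1.3, 2.2, 86.7]}
up {'dr': [0.0, 0.0, 0.0], 'translation': [44.1, -0.3, -54.4]}
```

View pics/wrist3.png

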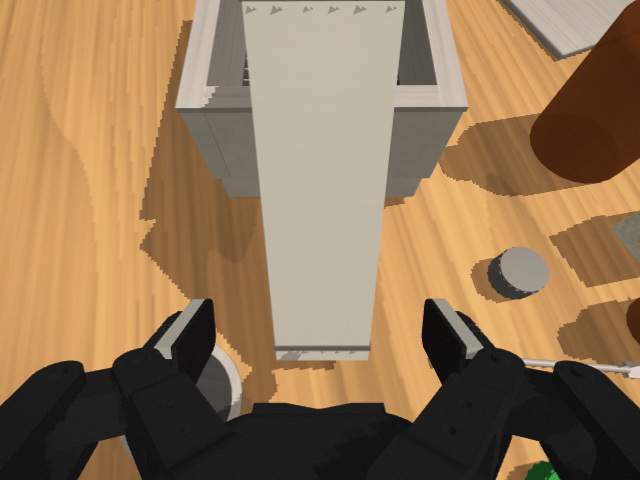

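The canister is centred between the fingers (foot at 275–370, pads at 213 and 423) and square to the bath. Advance and grip.

>>> {"fn": "servo_tool", "kwargs": {
  "motion": [
    {"dr": [0, 0, 0], "translation": [1, 2, 30], "grip": 1},
    {"dr": [0, 0, 0], "translation": [1, 2, 60], "grip": 1},
    {"dr": [0, 0, 0], "translation": [1, 2, 87], "grip": 1},
    {"dr": [0, 0, 0], "translation": [1, 2, 87], "grip": 1},
    {"dr": [0, 0, 0], "translation": [1, 2, 87], "grip": -1}
  ],
  "newtons": 50
}}

```text
time_s: 9.7
eef_pos: [0.4911, 0.1026, 0.0751]
orientation: [0.727, 0.6, 0.258, -0.212]
contact_force: [0.4, -0.4, 1.4]
opening: 0.0697
```

>>> {"fn": "servo_tool", "kwargs": {
  "motion": [
    {"dr": [0, 0, 0], "translation": [0, 0, 0], "grip": -1},
    {"dr": [0, 0, 0], "translation": [0, 0, 0], "grip": -1},
    {"dr": [0, 0, 0], "translation": [0, 0, 0], "grip": -1},
    {"dr": [0, 0, 0], "translation": [0, 0, 0], "grip": -1}
  ]
}}

```text
time_s: 10.2
eef_pos: [0.4906, 0.1026, 0.0753]
orientation: [0.727, 0.6, 0.258, -0.212]
contact_force: [-4.1, -2.6, 6.5]
opening: 0.0596
```

```bash
cat > go4.py <<'E'
from fk import *; from workcell import r
import sys
s=r.state(); p,R=pose(s); ph=np.radians(15); cur=float(sys.argv[1])
print(s["time_s"],p.round(4),s["joint_pos"].round(2),s["contact_force"].round(1),s["opening"])
t0,a0=pivot(cur,ph); R0=rot(a0,E,R); print("err from",cur,delta(p,R,t0,R0))
for th in map(float,sys.argv[2:]):
    t,a=pivot(th,ph); print(th,t.round(3),delta(p,R,t,rot(a,E,R)))
E
python3 go4.py 35.6 44 52 60 68 76
```

```text
10.2 [0.4906 0.1026 0.0753] [-0.27  0.4   2.13  0.92  0.91 -0.77] [-4.1 -2.6  6.5] 0.059642144697697935
err from 35.6 {'dr': [0.0, 0.3, 0.1], 'translation': [-1.0, -2.3, 2.7]}
44.0 [0.488 0.1   0.086] {'dr': [0.0, -8.1, 0.1], 'translation': [4.1, -2.3, -10.3]}
52.0 [0.487 0.098 0.099] {'dr': [0.1, -16.1, 0.1], 'translation': [10.8, -2.3, -21.5]}
60.0 [0.487 0.098 0.112] {'dr': [0.1, -24.1, 0.1], 'translation': [18.8, -2.3, -31.4]}
68.0 [0.488 0.1   0.124] {'dr': [0.1, -32.1, 0.1], 'translation': [28.1, -2.3, -39.6]}
76.0 [0.488 0.104 0.135] {'dr': [0.1, -40.1, 0.1], 'translation': [38.3, -2.2, -46.2]}
```

```bash
sed -i 's/^for th.*/OFF=np.array([.001,.0023,-.0027])\nfor th in map(float,sys.argv[2:]):/; s/    t,a=pivot(th,ph); print.*/    t,a=pivot(th,ph); R2=rot(a,E,R); print(th,delta(p,R,t+R2.apply(OFF),R2))/' go4.py; python3 go4.py 35.6 44 52 60 68 76
```

```text
10.2 [0.4906 0.1026 0.0753] [-0.27  0.4   2.13  0.92  0.91 -0.77] [-4.1 -2.6  6.5] 0.059642144697697935
err from 35.6 {'dr': [0.0, 0.3, 0.1], 'translation': [-1.0, -2.3, 2.7]}
44.0 {'dr': [0.0, -8.1, 0.1], 'translation': [5.5, -0.0, -12.9]}
52.0 {'dr': [0.1, -16.1, 0.1], 'translation': [12.5, 0.0, -23.9]}
60.0 {'dr': [0.1, -24.1, 0.1], 'translation': [20.8, 0.0, -33.4]}
68.0 {'dr': [0.1, -32.1, 0.1], 'translation': [30.4, 0.1, -41.4]}
76.0 {'dr': [0.1, -40.1, 0.1], 'translation': [40.8, 0.1, -47.6]}
```

>>> {"fn": "servo_tool", "kwargs": {
  "motion": [
    {"dr": [0, -8, 0], "translation": [5, 0, -13], "grip": -1},
    {"dr": [0, -16, 0], "translation": [12, 0, -24], "grip": -1},
    {"dr": [0, -24, 0], "translation": [21, 0, -33], "grip": -1},
    {"dr": [0, -32, 0], "translation": [30, 0, -41], "grip": -1},
    {"dr": [0, -36, 0], "translation": [35.5, 0, -44.5], "grip": -1}
  ]
}}

```text
time_s: 10.82
eef_pos: [0.4909, 0.103, 0.1323]
orientation: [0.771, 0.636, 0.02, -0.015]
contact_force: [0.2, -0.3, -3.3]
opening: 0.0591
```

```bash
python3 go4.py 72 78 84 90 95 100; python3 can.py c
```

```text
10.825 [0.4909 0.103  0.1323] [0.09 0.22 2.03 0.06 0.88 0.24] [ 0.2 -0.3 -3.3] 0.05911224975720053
err from 72.0 {'dr': [0.2, 0.1, 0.1], 'translation': [-2.0, -2.5, 2.5]}
78.0 {'dr': [0.2, -5.9, 0.1], 'translation': [3.0, -0.2, -8.3]}
84.0 {'dr': [0.2, -11.9, 0.0], 'translation': [7.8, -0.2, -15.7]}
90.0 {'dr': [0.2, -17.9, 0.0], 'translation': [13.5, -0.1, -22.3]}
95.0 {'dr': [0.2, -22.9, 0.0], 'translation': [17.2, -0.1, -28.8]}
100.0 {'dr': [0.2, -27.9, 0.0], 'translation': [21.4, -0.1, -34.9]}
scene 85 tilt 66.0 foot-edge s mm -277.0
e range [-29.   5.  43.]
top 133 tilt 69.5 foot-edge s mm -326.9
e range [-27. -21. -12.]
10.925 [0.4913 0.104  0.1321] [0.09 0.22 2.03 0.07 0.88 0.24]
```

>>> {"fn": "servo_tool", "kwargs": {
  "motion": [
    {"dr": [0, -6, 0], "translation": [3, 0, -8], "grip": -1},
    {"dr": [0, -12, 0], "translation": [8, 0, -15], "grip": -1},
    {"dr": [0, -18, 0], "translation": [13.5, 0, -21], "grip": -1},
    {"dr": [0, -23, 0], "translation": [17, 0, -26], "grip": -1},
    {"dr": [0, -25, 0], "translation": [18.5, 0, -28.5], "grip": -1}
  ]
}}

```text
time_s: 11.55
eef_pos: [0.494, 0.1177, 0.1622]
orientation: [0.757, 0.624, -0.149, 0.123]
contact_force: [-2.0, -5.3, 10.0]
opening: 0.0595
```

```bash
python3 go4.py 97 97 105 112 118 124 130; python3 - <<'E'
from h import *; from workcell import r
c=r.camera("scene"); cv2.imwrite("pics/scene_d.png",c["frame"][100:340,240:620,::-1].repeat(2,0).repeat(2,1))
P=cloud(c); n=P-B; s,e,z=n@D,n@E,n[...,2]
w=(abs(e+0)<.04)&(s>.03)&(s<.07)&(z>.14); print(w.sum(), z[w].max() if w.any() else 0)
E
```

```text
11.55 [0.494  0.1177 0.1622] [ 0.34  0.33  1.86 -0.36  1.18  0.71] [-2.  -5.3 10. ] 0.05953174695548943
err from 97.0 {'dr': [0.0, 0.2, 0.0], 'translation': [0.2, -2.7, -0.2]}
97.0 {'dr': [0.0, 0.2, 0.0], 'translation': [1.1, -0.4, -2.9]}
105.0 {'dr': [0.0, -7.8, 0.0], 'translation': [3.9, -0.4, -14.5]}
112.0 {'dr': [0.0, -14.8, 0.0], 'translation': [7.5, -0.4, -24.2]}
118.0 {'dr': [0.0, -20.8, 0.0], 'translation': [11.6, -0.4, -32.1]}
124.0 {'dr': [0.0, -26.8, 0.0], 'translation': [16.5, -0.4, -39.6]}
130.0 {'dr': [0.0, -32.8, 0.0], 'translation': [22.1, -0.4, -46.5]}
3276 0.48797712863726006
```

View pics/scene_d.png

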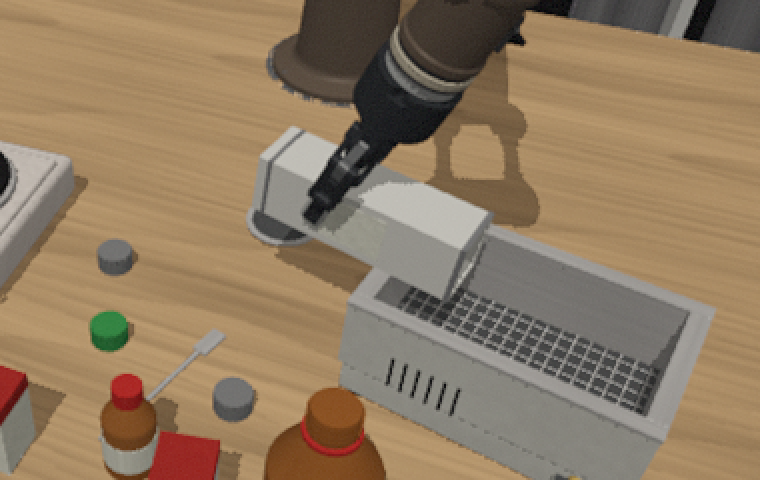

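The canister is just past level, bearing on the near rim (+10 N upward) with its mouth over the tank at (465,260). Hold briefly, then tip on slowly.

>>> {"fn": "servo_tool", "kwargs": {
  "motion": [
    {"dr": [0, 0, 0], "translation": [0, 0, 0], "grip": -1},
    {"dr": [0, -5, 0], "translation": [3, 0, -8], "grip": -1},
    {"dr": [0, -11, 0], "translation": [5.5, 0, -17], "grip": -1},
    {"dr": [0, -17, 0], "translation": [9, 0, -25], "grip": -1},
    {"dr": [0, -22, 0], "translation": [12, 0, -31.5], "grip": -1}
  ]
}}

```text
time_s: 12.22
eef_pos: [0.4983, 0.1417, 0.1856]
orientation: [0.716, 0.589, -0.289, 0.238]
contact_force: [-0.2, -0.6, 1.1]
opening: 0.0596
```

```bash
python3 go4.py 119 119 125 130 133; 
```

```text
12.225 [0.4983 0.1417 0.1856] [ 0.5   0.5   1.7  -0.57  1.51  0.9 ] [-0.2 -0.6  1.1] 0.05958736468860832
err from 119.0 {'dr': [-0.1, 0.0, -0.0], 'translation': [-3.2, -2.4, 0.8]}
119.0 {'dr': [-0.1, 0.0, -0.0], 'translation': [-2.2, -0.1, -1.9]}
125.0 {'dr': [-0.1, -6.0, -0.0], 'translation': [-0.2, -0.1, -10.6]}
130.0 {'dr': [-0.1, -11.0, -0.0], 'translation': [2.0, -0.1, -17.7]}
133.0 {'dr': [-0.1, -14.0, -0.0], 'translation': [3.7, -0.2, -21.8]}
```

>>> {"fn": "servo_tool", "kwargs": {
  "motion": [
    {"dr": [0, -5, 0], "translation": [2, 0, -7.5], "grip": -1},
    {"dr": [0, -9, 0], "translation": [4, 0, -13.5], "grip": -1},
    {"dr": [0, -9, 0], "translation": [4, 0, -13.5], "grip": -1},
    {"dr": [0, -9, 0], "translation": [4, 0, -13.5], "grip": -1},
    {"dr": [0, -9, 0], "translation": [4, 0, -13.5], "grip": -1}
  ]
}}

```text
time_s: 12.85
eef_pos: [0.5, 0.1539, 0.1915]
orientation: [0.691, 0.57, -0.343, 0.283]
contact_force: [0.8, 3.5, -2.5]
opening: 0.0593
```

>>> {"fn": "servo_tool", "kwargs": {
  "motion": [
    {"dr": [0, 0, 0], "translation": [0, 0, 0], "grip": -1},
    {"dr": [0, 0, 0], "translation": [0, 0, 0], "grip": -1},
    {"dr": [0, 0, 0], "translation": [0, 0, 0], "grip": -1}
  ]
}}

```text
time_s: 13.22
eef_pos: [0.4999, 0.1538, 0.1919]
orientation: [0.69, 0.569, -0.344, 0.284]
contact_force: [1.3, 2.2, -1.3]
opening: 0.0594
```

```bash
python3 go4.py 128; cat > caps.py <<'E'
from h import *; from workcell import r
import sys
for n in("top","scene"):
    c=r.camera(n); cv2.imwrite(f"pics/{n}_{sys.argv[1]}.png",c["frame"][:,:,::-1])
    f=c["frame"].astype(int); red=(f[...,0]>90)&(f[...,1]<60)&(f[...,2]<60)
    P=cloud(c)-B; s,e,z=P@D,P@E,P[...,2]; m=red&(s>-.3)&(s<.25)&(abs(e)<.085)
    k,l,st,ce=cv2.connectedComponentsWithStats(m.astype(np.uint8))
    for i in range(1,k):
        if st[i,4]>15:
            q=l==i; print(n,ce[i].round(),st[i,4],"s,e,z mm",(np.array([s[q].mean(),e[q].mean(),np.median(z[q])])*1000).round())
E
python3 caps.py e; python3 - <<'E'
import cv2
a=cv2.imread("pics/top_e.png")[180:360,30:330]; b=cv2.imread("pics/scene_e.png")[120:360,340:640]
cv2.imwrite("pics/e.png",cv2.vconcat([cv2.resize(a,(450,270)),cv2.resize(b,(450,330))]))
E
```

```text
13.225 [0.4999 0.1538 0.1919] [ 0.55  0.59  1.63 -0.63  1.64  0.94] [ 1.3  2.2 -1.3] 0.059395636767774346
err from 128.0 {'dr': [0.0, -0.0, 0.0], 'translation': [-4.6, -1.7, 1.4]}
top [128. 294.] 162 s,e,z mm [132. -37.  66.]
top [170. 302.] 167 s,e,z mm [ 63. -38.  80.]
scene [473. 255.] 22 s,e,z mm [ 77. -19.  61.]
scene [519. 279.] 804 s,e,z mm [166. -10.  66.]
```

View pics/e.png

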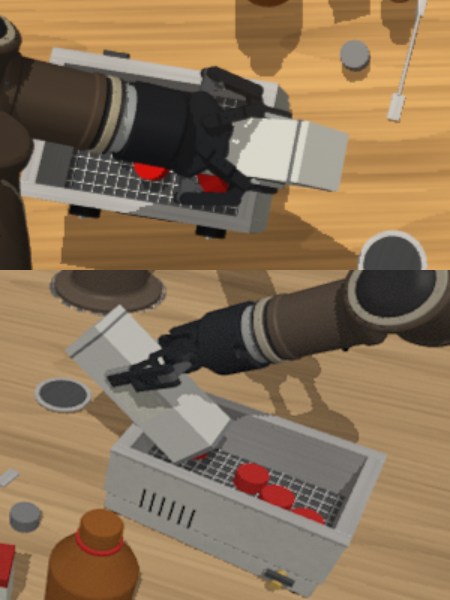

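Three caps lie in the tank (lower panel: (252,478), (277,497), (305,517)). The fourth is just at the canister's lip, around (205,455). I'll lift and steepen a little so it drops clear.

```bash
python3 - <<'E'
from fk import *; from workcell import r
p,R=pose(r.state()); e=Ro.from_rotvec(np.radians(8)*np.cross(Z,D))  # tip further
print(delta(p,R,p+.03*Z,R),delta(p,R,p+.03*Z,e*R),delta(p,R,p+.04*Z-.0*D,e*R))
u=np.sin(np.radians(128))*D+np.cos(np.radians(128))*Z; print(R.inv().apply(u))
E
```

```text
{'dr': [0.0, 0.0, 0.0], 'translation': [-24.0, -0.0, -18.1]} {'dr': [0.0, -8.0, -0.0], 'translation': [-24.0, -0.0, -18.1]} {'dr': [0.0, -8.0, -0.0], 'translation': [-31.9, -0.0, -24.1]}
[ 9.65894668e-01  4.72545375e-04 -2.58934869e-01]
```

>>> {"fn": "servo_tool", "kwargs": {
  "motion": [
    {"dr": [0, -4, 0], "translation": [-12, 0, -9], "grip": -1},
    {"dr": [0, -8, 0], "translation": [-24, 0, -18], "grip": -1},
    {"dr": [0, -8, 0], "translation": [-32, 0, -16], "grip": -1},
    {"dr": [0, -8, 0], "translation": [-24, 0, -18], "grip": -1},
    {"dr": [0, -8, 0], "translation": [-24, 0, -18], "grip": -1}
  ]
}}

```text
time_s: 13.95
eef_pos: [0.4996, 0.1538, 0.2211]
orientation: [0.665, 0.548, -0.392, 0.322]
contact_force: [-1.6, -0.3, -2.2]
opening: 0.0594
```

```bash
python3 go4.py 136; python3 caps.py f; python3 - <<'E'
import cv2
a=cv2.imread("pics/top_f.png")[180:360,30:330]; b=cv2.imread("pics/scene_f.png")[120:360,340:640]
cv2.imwrite("pics/f.png",cv2.vconcat([cv2.resize(a,(450,270)),cv2.resize(b,(450,330))]))
E
```

```text
13.95 [0.4996 0.1538 0.2211] [ 0.57  0.62  1.59 -0.7   1.77  0.94] [-1.6 -0.3 -2.2] 0.05944546381461924
err from 136.0 {'dr': [-0.0, -0.0, 0.1], 'translation': [22.0, -1.4, 4.2]}
top [128. 294.] 155 s,e,z mm [142. -36.  66.]
top [169. 302.] 113 s,e,z mm [ 65. -38.  81.]
scene [471. 250.] 141 s,e,z mm [ 70. -26.  70.]
scene [519. 279.] 809 s,e,z mm [166. -10.  66.]
```

View pics/f.png

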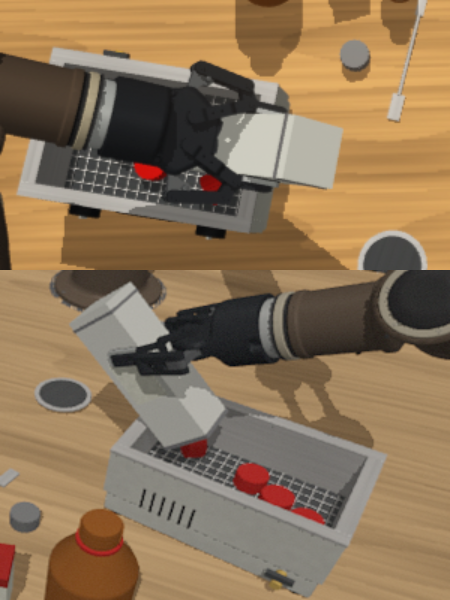

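The top cap position (169,302) did not change with the lift and its top is at z≈81 mm. So it is out of the canister and standing on edge in the tank. Now I bring the canister back, raised 30 mm off the rim.

```bash
sed -i 's/t,a=pivot(th,ph); R2/t,a=pivot(th,ph,c1=.1476,press=-.03); R2/' go4.py; python3 go4.py 136 130 120 110 100 91 80 70 60 50 40 36
```

```text
14.05 [0.4998 0.1537 0.2216] [ 0.57  0.62  1.59 -0.7   1.77  0.94] [-0.1  0.4 -3.1] 0.05964322421853591
err from 136.0 {'dr': [-0.0, 0.0, 0.0], 'translation': [22.4, -1.5, 4.3]}
130.0 {'dr': [-0.0, 6.0, 0.0], 'translation': [-20.2, 0.7, 2.3]}
120.0 {'dr': [-0.0, 16.0, 0.0], 'translation': [-18.5, 0.7, 19.9]}
110.0 {'dr': [-0.0, 26.0, 0.0], 'translation': [-13.7, 0.7, 36.9]}
100.0 {'dr': [-0.0, 36.0, 0.0], 'translation': [-6.0, 0.7, 52.8]}
91.0 {'dr': [-0.0, 45.0, 0.0], 'translation': [3.2, 0.7, 65.8]}
80.0 {'dr': [-0.0, 56.0, 0.0], 'translation': [14.6, 0.7, 78.5]}
70.0 {'dr': [-0.0, 66.0, 0.0], 'translation': [26.6, 0.8, 87.8]}
60.0 {'dr': [-0.0, 76.0, 0.0], 'translation': [40.2, 0.8, 94.9]}
50.0 {'dr': [-0.0, 86.0, 0.0], 'translation': [54.7, 0.8, 99.6]}
40.0 {'dr': [-0.0, 96.0, 0.0], 'translation': [69.8, 0.8, 101.6]}
36.0 {'dr': [-0.0, 100.0, 0.0], 'translation': [75.9, 0.8, 101.7]}
```

>>> {"fn": "servo_tool", "kwargs": {
  "motion": [
    {"dr": [0, 6, 0], "translation": [-20, 0, 2], "grip": -1},
    {"dr": [0, 16, 0], "translation": [-18, 0, 20], "grip": -1},
    {"dr": [0, 26, 0], "translation": [-14, 0, 37], "grip": -1},
    {"dr": [0, 36, 0], "translation": [-6, 0, 53], "grip": -1},
    {"dr": [0, 45, 0], "translation": [3, 0, 66], "grip": -1}
  ]
}}

```text
time_s: 14.68
eef_pos: [0.4888, 0.0979, 0.1878]
orientation: [0.764, 0.63, -0.106, 0.088]
contact_force: [-0.5, -0.1, -4.0]
opening: 0.0597
```

```bash
python3 go4.py 91 82 72 62 52 44 36;python3 caps.py g
```

```text
14.675 [0.4888 0.0979 0.1878] [ 0.26  0.22  1.91 -0.27  1.14  0.58] [-0.5 -0.1 -4. ] 0.05969422735032132
err from 91.0 {'dr': [0.1, -0.2, 0.0], 'translation': [25.2, -1.5, 27.8]}
82.0 {'dr': [0.1, 8.8, 0.0], 'translation': [0.0, 0.8, 14.6]}
72.0 {'dr': [0.1, 18.8, 0.0], 'translation': [1.4, 0.8, 29.8]}
62.0 {'dr': [0.1, 28.8, 0.0], 'translation': [5.3, 0.8, 44.6]}
52.0 {'dr': [0.0, 38.8, 0.0], 'translation': [11.8, 0.8, 58.4]}
44.0 {'dr': [0.0, 46.8, 0.0], 'translation': [18.6, 0.8, 68.5]}
36.0 {'dr': [0.0, 54.8, 0.0], 'translation': [26.8, 0.8, 77.6]}
top [134. 293.] 212 s,e,z mm [ 86. -38.  66.]
top [166. 302.] 45 s,e,z mm [ 71. -39.  80.]
scene [468. 246.] 317 s,e,z mm [ 62. -32.  72.]
scene [514. 277.] 700 s,e,z mm [158. -13.  66.]
scene [546. 297.] 112 s,e,z mm [218.   4.  66.]
```

>>> {"fn": "servo_tool", "kwargs": {
  "motion": [
    {"dr": [0, 9, 0], "translation": [0, 0, 15], "grip": -1},
    {"dr": [0, 19, 0], "translation": [1, 0, 30], "grip": -1},
    {"dr": [0, 29, 0], "translation": [5, 0, 45], "grip": -1},
    {"dr": [0, 39, 0], "translation": [12, 0, 58], "grip": -1},
    {"dr": [0, 47, 0], "translation": [19, 0, 68], "grip": -1}
  ]
}}

```text
time_s: 15.4
eef_pos: [0.4887, 0.0983, 0.1165]
orientation: [0.742, 0.614, 0.207, -0.172]
contact_force: [-0.9, -0.4, -4.4]
opening: 0.0592
```

```bash
sed -i 's/press=-.03/press=-.015/' go4.py; python3 go4.py 44 40 36;python3 caps.py h; python3 can.py i; python3 - <<'E'
import cv2
a=cv2.imread("pics/top_h.png")[180:360,30:370]; b=cv2.imread("pics/scene_h.png")[120:360,300:640]
cv2.imwrite("pics/h.png",cv2.vconcat([cv2.resize(a,(510,270)),cv2.resize(b,(467,330)).copy() if 0 else cv2.resize(b,(510,330))]))
E
```

```text
15.4 [0.4887 0.0983 0.1165] [-0.21  0.27  2.12  0.72  0.9  -0.52] [-0.9 -0.4 -4.4] 0.05921438790747248
err from 44.0 {'dr': [-0.1, -0.2, 0.1], 'translation': [-14.7, -1.2, 26.8]}
40.0 {'dr': [-0.2, 3.8, 0.1], 'translation': [-9.3, 1.0, 18.0]}
36.0 {'dr': [-0.2, 7.8, 0.1], 'translation': [-9.6, 1.1, 24.1]}
top [113. 274.] 1286 s,e,z mm [175.  -6.  66.]
top [173. 305.] 329 s,e,z mm [ 57. -42.  78.]
scene [469. 246.] 311 s,e,z mm [ 63. -31.  73.]
scene [514. 277.] 697 s,e,z mm [158. -13.  66.]
scene [546. 297.] 110 s,e,z mm [218.   4.  66.]
scene 35 tilt 4.6 foot-edge s mm -44.9
e range [-55.  30.  57.]
top 1441 tilt 41.3 foot-edge s mm -133.4
e range [-29.   1.  30.]
15.6 [0.4887 0.0981 0.1162] [-0.2   0.27  2.12  0.71  0.9  -0.51]
```

View pics/h.png

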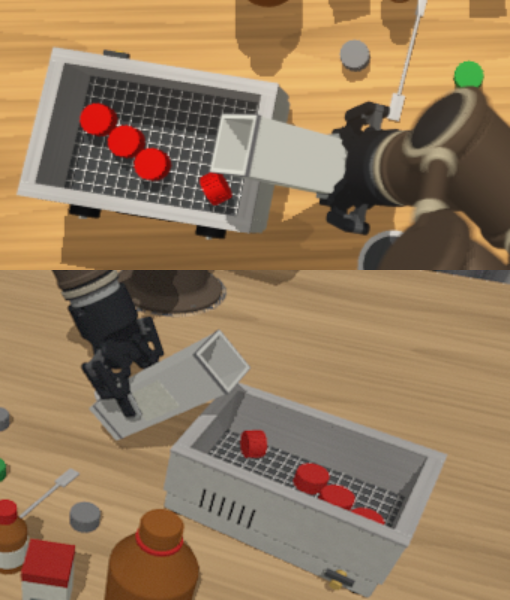

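All four caps are in the tank: three lying flat, and one on edge at (215,188) in the top panel. The canister is empty and clear of them. Now I lower its foot.

>>> {"fn": "servo_tool", "kwargs": {
  "motion": [
    {"dr": [0, 3, 0], "translation": [-3, 0, 8], "grip": -1},
    {"dr": [0, 6, 0], "translation": [-6, 0, 16], "grip": -1},
    {"dr": [0, 8, 0], "translation": [-9.5, 0, 24], "grip": -1},
    {"dr": [0, 8, 0], "translation": [-9.5, 0, 24], "grip": -1}
  ]
}}

```text
time_s: 16.1
eef_pos: [0.4901, 0.103, 0.0913]
orientation: [0.727, 0.601, 0.256, -0.212]
contact_force: [-0.3, -0.1, -2.9]
opening: 0.0592
```

```bash
sed -i 's/press=-.015/press=-.001/' go4.py; python3 go4.py 36 36; python3 can.py j
```

```text
16.1 [0.4901 0.103  0.0913] [-0.27  0.37  2.13  0.89  0.94 -0.73] [-0.3 -0.1 -2.9] 0.05924156636809428
err from 36.0 {'dr': [-0.2, 0.1, 0.1], 'translation': [-11.1, -1.7, 14.3]}
36.0 {'dr': [-0.2, 0.1, 0.1], 'translation': [-9.6, 0.6, 10.9]}
scene 111 tilt -5.1 foot-edge s mm -29.5
e range [-57.  -2.  58.]
top 274 tilt 30.8 foot-edge s mm -85.4
e range [-29.   2.  32.]
16.2 [0.4907 0.1029 0.0921] [-0.27  0.37  2.13  0.89  0.94 -0.73]
```

>>> {"fn": "servo_tool", "kwargs": {
  "motion": [
    {"dr": [0, 0, 0], "translation": [-5, 0, 5.5], "grip": -1},
    {"dr": [0, 0, 0], "translation": [-8, 0, 9], "grip": -1},
    {"dr": [0, 0, 0], "translation": [-8, 0, 9], "grip": -1}
  ]
}}

```text
time_s: 16.58
eef_pos: [0.4894, 0.1019, 0.0788]
orientation: [0.727, 0.6, 0.257, -0.213]
contact_force: [-0.3, 0.3, -3.4]
opening: 0.0595
```

>>> {"fn": "servo_tool", "kwargs": {
  "motion": [
    {"dr": [0, 0, 0], "translation": [-1.6, 0, 2], "grip": -1},
    {"dr": [0, 0, 0], "translation": [-1.6, 0, 2], "grip": -1}
  ]
}}

```text
time_s: 16.82
eef_pos: [0.4898, 0.1017, 0.0765]
orientation: [0.727, 0.6, 0.257, -0.212]
contact_force: [-0.4, 0.1, -2.5]
opening: 0.0595
```

>>> {"fn": "servo_tool", "kwargs": {
  "motion": [
    {"dr": [0, 0, 0], "translation": [-1.4, 0, 1.6], "grip": -1},
    {"dr": [0, 0, 0], "translation": [-1.4, 0, 1.6], "grip": -1}
  ]
}}

```text
time_s: 17.08
eef_pos: [0.4901, 0.1017, 0.0753]
orientation: [0.727, 0.6, 0.258, -0.213]
contact_force: [-2.4, -1.5, 4.3]
opening: 0.0595
```

>>> {"fn": "servo_tool", "kwargs": {
  "motion": [
    {"dr": [0, 0, 0], "translation": [-1.4, 0, 1.6], "grip": -1},
    {"dr": [0, 0, 0], "translation": [-1.4, 0, 1.6], "grip": -1}
  ]
}}

```text
time_s: 17.32
eef_pos: [0.4904, 0.1023, 0.075]
orientation: [0.726, 0.6, 0.259, -0.214]
contact_force: [-4.4, -4.3, 13.4]
opening: 0.0595
```

>>> {"fn": "servo_tool", "kwargs": {
  "motion": [
    {"dr": [0, 0, 0], "translation": [1.4, 0, -1.6], "grip": -1},
    {"dr": [0, 0, 0], "translation": [1.4, 0, -1.6], "grip": 1},
    {"dr": [0, 0, 0], "translation": [1.4, 0, -1.6], "grip": 1},
    {"dr": [0, 0, 0], "translation": [1.4, 0, -1.6], "grip": 1},
    {"dr": [0, 0, 0], "translation": [1.4, 0, -1.6], "grip": 1}
  ]
}}

```text
time_s: 17.95
eef_pos: [0.4898, 0.1017, 0.0744]
orientation: [0.727, 0.6, 0.257, -0.212]
contact_force: [0.7, 0.5, 0.2]
opening: 0.0851
```

>>> {"fn": "servo_tool", "kwargs": {
  "motion": [
    {"dr": [0, 0, 0], "translation": [0, 0, -30], "grip": 1},
    {"dr": [0, 0, 0], "translation": [0, 0, -70], "grip": 1},
    {"dr": [0, 0, 0], "translation": [0, 0, -120], "grip": 1},
    {"dr": [0, 0, 0], "translation": [0, 0, -150], "grip": 1},
    {"dr": [0, 0, 0], "translation": [0, 0, -150], "grip": 1}
  ]
}}

```text
time_s: 18.58
eef_pos: [0.4735, 0.0074, 0.1928]
orientation: [0.728, 0.6, 0.259, -0.21]
contact_force: [0.7, -0.1, -0.7]
opening: 0.0859
```

```bash
python3 can.py k; python3 caps.py l; python3 - <<'E'
import cv2
a=cv2.imread("pics/top_l.png"); b=cv2.imread("pics/scene_l.png")
cv2.imwrite("pics/l.png",cv2.vconcat([cv2.resize(a[50:400],(540,295)),cv2.resize(b[80:420],(540,287))]))
E
```

```text
scene 254 tilt 35.2 foot-edge s mm -83.7
e range [-24.  16.  35.]
top 1834 tilt 35.0 foot-edge s mm -83.2
e range [-27.   2.  31.]
18.675 [0.4715 0.0093 0.1905] [-0.47  0.19  2.09  0.71  1.19 -0.66]
top [113. 274.] 1285 s,e,z mm [175.  -6.  66.]
top [173. 305.] 340 s,e,z mm [ 58. -42.  78.]
scene [469. 246.] 312 s,e,z mm [ 63. -32.  73.]
scene [514. 277.] 696 s,e,z mm [158. -13.  66.]
scene [546. 297.] 110 s,e,z mm [218.   4.  66.]
```

View pics/l.png

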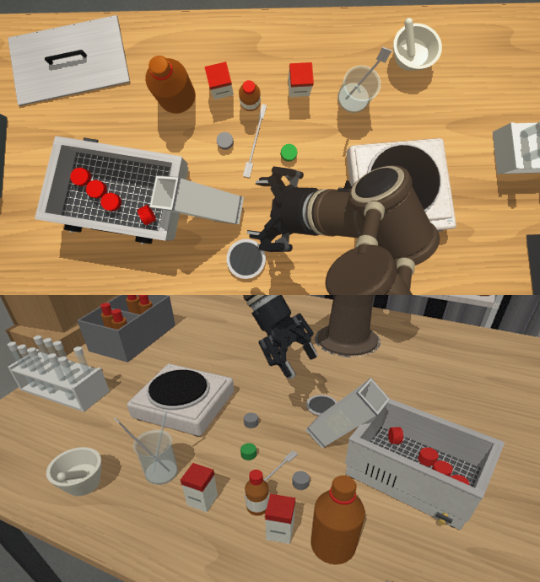

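The canister is let go and leans on the rim at 35°. Four red caps lie still in the tank, and everything else is where it was.

```bash
python3 -c "
from workcell import r
print(r.close_job(), r.state()['time_s'])"
```

```text
the job is handed in; nothing more can be done
the job is handed in; nothing more can be done
```

All four caps are in the bath's tank, and the job was handed in with the robot clock at about 19 s of the 66 s allowed. No verdict was reported.

- **Lean:** I gripped the full canister near its mouth, turned it square to the bath and leaned it on the near end's rim. It stood let go at 35.6°.
- **Tip:** I gripped it again about 65 mm above its foot and pivoted it on the rim. At about 97° it was bearing on the rim with about 10 N, and I went on to about 128°. I then lifted it 30 mm off the rim and tipped it to about 136° to make sure the last cap was clear.
- **Return:** I stood its foot back on the bench, leaning on the rim, opened the gripper and withdrew.

The last checks in the two fixed views showed:

- **Canister:** it leans at about 35° with its foot edge about 83 mm before the bath, and it is clear of every cap.
- **Caps:** three lie flat and one stands on edge near the near end. Their positions did not change between pictures.
- **Other things:** by eye they look unmoved. I did not measure them again.

Some readings disagreed. The canister-tilt fit was wrong while the gripper hid the canister, so I ignored it there. The wrist force was too noisy to show the caps' weight leaving, so I relied on the pictures for that.

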